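# Hang the dye tray on the swing arm

## Robot

A 7-joint arm with a two-finger parallel gripper is mounted at the origin on the work surface. World frame = base frame: x ahead of the robot, y to its left, z up, the work surface at z = 0. Lengths are in m, angles in rad, forces in N, time in s.
With the tool pointing down it reaches from about 0.425 to 1.025 m from the base axis. Payload 9.4 kg.
Tool frame: the origin (TCP) lies at the very end of the fingers, on their centre line; the grasp point (between the pads) lies 19 mm behind it; z points along the fingers, y is the direction in which the jaws open and shut (so a half turn about z gives the same grasp; the last joint's range is limited). The gripper opens to 85 mm and grips with 20 to 120 N. Pads are 22 mm wide; open, the fingers measure 114 mm over their backs; the gripper's body (76 mm by 85 mm) begins 54 mm behind the grasp point. The pads swing forward as they close: fully open they stand 13 mm farther back than shut.
Start: joints at [-1.288, 0.599, -0.003, 1.599, 0.002, 0.943, -0.08], TCP at [0.255, 0.679, 0.198] pointing down, gripper open.
Joint ranges: [-2.57, 2.57], [-0.35, 1.97], [-1.29, 1.29], [0.11, 2.56], [-1.05, 4.19], [0.11, 1.86], [-2.63, 2.63]. Speed limits (rad/s): [2.22, 2.22, 3.01, 3.01, 3.14, 3.14, 3.14].

## Interface

Orientations are given as a unit quaternion [w, x, y, z].
In Python, from rig import arm gives the robot as it stands.
- The arm moves only by the tool jog_arm, never from a script. Its argument "steps" is text: rows parted by semicolons, each of 7 numbers parted by spaces: the shift along the world's x, y, z in mm, then the turn, a rotation vector about the world's x, y, z in degrees, then the finger opening in mm, from 0 to 85.4. In form: dx dy dz ax ay az grip; .... A call has 1 to 12 rows; each row is the pose to reach, as a shift and turn from the pose commanded when the call began; what a row does not reach only later rows make up. A row lasts 1/12 s, in which the tool goes at most 41.7 mm and 7.16 degrees, less where a joint would pass 70% of its speed; a pose out of reach is approached as far as the arm can. A call with a gripper value outside its range is refused whole. The fingers move at their own pace and stop on an object; "grip_force" is the grip in N (left out, the last holds). Time passes only in rows, so rows that repeat a pose let the fingers close. It gives the time, the measured TCP pose, the force and the opening at its end, in the units of the state.
- arm.get_state(): the state, without advancing time (a new reading comes with each control period).
- arm.snapshot(name): name is "side" or "top"; returns a dict with "frame" (400x640x3 uint8, red, green, blue), "fov_y" (degrees; the focal length in pixels is half the picture's height over the tangent of half this angle, whatever the lens; pixels are square), "cx", "cy" (the principal point, pixels), "distortion" ([k1, k2, p1, p2, k3] as OpenCV has them; the pictures are not rectified), "R" (3x3) and "t" (3): a world point X has camera coordinates R X + t. Camera axes: x right, y down, z forward; pixel columns grow to the right and rows downward; lengths in m; the calibration is good to about 2 mm. A picture is of the moment at which its call begins. There is no depth.
- arm.job_done(): hands the job in, once; it reports no verdict.
The state is a dict: "t": time; "q": joint angles; "qd": joint speeds; "tau": joint torques, N m; "position": TCP position; "eef_rot": TCP orientation; "force": force on the tool from outside, world axes, zero at the start; "ft_torque": the same for the moment, N m; "gripper_width": finger opening in m.
Only numpy, scipy, OpenCV 4.12 (cv2) and the standard library are available. Lean on these libraries where they do the work, as an engineer would, in place of code of your own. Each camera call takes 0.05 s, during which the arm holds its last target.

## Task

Swing the hinged hook arm out towards you until it is against its stop. Then lift the hanging tray by its wooden grip off the fixed hook and, keeping it level with the dye jar upright in it and not setting it down anywhere, hang it on the hook of the swing arm. Leave the arm against its stop, let go of the tray, and do not move the other things on the bench.

Things in the scene. Friction and masses are not known exactly. Their poses are not given: they have to be found in the camera images.
- swing_arm (a joint): Angle of the hinged hook arm about the swing stand's upright post (rad). At 0 the arm points along the stand's own +y (left, seen from the robot); growing values swing its tip towards the robot, to the stop at 1.571, where it points along the stand's -x. Starts partly open (0.5 to 0.95) and stays where left; 3 to 6 N from a fingertip against the bar 70 to 90 mm from the post moves it slowly.
- swing_hinge (a point): On the swing stand's post axis at the arm's mid-height, 235 mm above the bench; axes of the stand itself, not of the arm (z up). It may be left or right of the slab. Base plate 120 x 110 x 12 mm. The arm is a steel bar 14 mm wide, 16 mm high at this height, running 114 mm out from the post axis, then a strap hook 40 mm wide ending at 152 mm. Hub: 38 mm diameter, top 22 mm above this point.
- swing_seat (a point): Where the middle of the tray's cross-bar rests, in the V of the arm's hook, 130 mm from the post axis; moves with the arm. Axes: y outwards along the arm, x across the hook (along a hung cross-bar), z up. V: 37 mm wide mouth, 40 degree sides, 40 mm across; outside it (17 to 21 mm out) stands a lip, top 22 mm above this point; inwards it ends 9 mm above this point.
- fixed_seat (a point): The same point in the identical hook of the fixed stand (arm does not turn), 130 mm from that stand's post axis, 235 mm above the bench, where the tray hangs at the start. Axes: -x points outwards along the arm (towards the robot), y across the hook, z up.
- tray_grip (a point): Centre of the tray's wooden grip, a block 26 mm (x) by 46 mm (y) by 40 mm high, 50 mm above the cross-bar's axis. Below the block is 25 mm of 12 mm round neck, then the cross-bar. Axes are the tray's: x across the cross-bar, y along it, z up.
- tray_bar (a point): Middle of the axis of the tray's cross-bar (10 mm round, along y, 128 mm between two flat uprights 12 mm wide in x); it rests in a hook's V. It lies 165 mm above the tray's underside, 50 mm below the grip's centre.
- tray: The aluminium hanging tray: an open tray 90 mm (x) by 140 mm (y) by 28 mm high, wall 4 mm, with two uprights at its y ends that carry the cross-bar and grip, 235 mm high in all. About 0.4 kg without the jar. Origin at the centre of its underside, z up.
- tray_floor (a point): Centre of the tray's inner floor.
- dye_jar: Closed amber glass jar, 50 mm in diameter, 70 mm high, about 0.16 kg, standing loose near the middle of the tray. Origin at the centre of its underside, z along its axis. It is to ride along upright.
- slab: Stone slab 240 x 170 x 45 mm, fixed to the bench between the two stands. Origin at the centre of its underside.
- mallet: Wooden mallet lying on the slab, 195 mm long, handle to its -x, head 90 mm wide and 48 mm high at +x. Bystander. Origin below its middle, on the slab's top.
- tin: Closed steel tin 103 x 73 x 57 mm on the bench. Bystander. Origin at the centre of its underside.
- rivet_jar: Clear glass jar with black cap, 70 mm in diameter, 100 mm high, on the bench. Bystander. Origin at the centre of its underside.
Mind the look-alikes: they are no part of the job. Leave any green or orange look-alike of the part that bears fixed_seat alone. What is shaped like the part that bears swing_arm but green is not meant.

How it is judged:
On the way, in this order (a step that is already met when the one before it is completed fails the run):
1. the arm is swung out to its stop (within 0.07 rad) while the tray still hangs on the fixed hook (value of joint swing_arm above 1.5 rad and distance between tray_bar and fixed_seat below 0.025 m), for 0.2 s.
2. the tray is lifted off the fixed hook: its cross-bar is more than 50 mm from the hook's seat (distance between tray_bar and fixed_seat above 0.05 m), for 0.2 s.
At the end, for the whole second after the job is handed in: The arm is within 0.07 rad of its stop; the tray's cross-bar rests in the V of the arm's hook (its middle within 22 mm of the seat along the bar, 8 mm along the arm, 6 mm in height); the tray hangs at rest within 0.12 rad of level, and the jar stands in it, upright within 0.15 rad (value of joint swing_arm above 1.5 rad and x of tray_bar in the frame of swing_seat between -0.022 and 0.022 m and y of tray_bar in the frame of swing_seat between -0.008 and 0.008 m and z of tray_bar in the frame of swing_seat between -0.006 and 0.006 m and angle between tray's own z axis and vertical below 0.12 rad and angle between dye_jar's own z axis and vertical below 0.15 rad and distance between dye_jar and tray_floor below 0.048 m and linear speed of tray below 0.03 m/s and angular speed of tray below 0.2 rad/s); the robot touches nothing.
It fails at once if the tray is tipped more than 0.3 rad (17 degrees) from level (angle between tray's own z axis and vertical above 0.3 rad).
It fails at once if the jar tips over more than 0.4 rad or leaves the tray (angle between dye_jar's own z axis and vertical above 0.4 rad or distance between dye_jar and tray_floor above 0.06 m).
It fails at once if the tray is set down: its underside comes within 25 mm of the bench, or it rests on the slab, mallet, tin or jar (height (world z) of tray below 0.025 m or contact force between tray and slab above 0.5 N or contact force between tray and mallet above 0.5 N or contact force between tray and tin above 0.5 N or contact force between tray and rivet_jar above 0.5 N).
It fails at once if the mallet, tin or rivet jar is moved more than 30 mm (distance of any of mallet, tin, rivet_jar from where it was at the start of the episode above 0.03 m).
It also fails if it takes over 72 s, if anything falls off the work surface, if the arm or the gripper's body presses on something with over 40 N, if the wrist force passes 120 N, or if a joint passes its speed limit or range.

## Working session

There is one attempt and no reset: what is moved stays moved. The work goes in short steps, Python scripts to look and compute and a tool call to move; the robot and the scene stay as the last step left them, time stands still between calls to the robot, and variables do not carry over. Pictures are saved under pics/ and viewed, and the job is handed in when it is done.

Besides the shell and the picture viewer there is one more tool, called after "Emit:" as a command line: name --argument value ..., lists and objects as JSON in quotes. jog_arm: Moves the arm, as the interface text tells. Its arguments: {"type":"object","properties":{"steps":{"type":"string"},"grip_force":{"type":"number"}},"required":["steps"]}

```bash
mkdir -p pics; ls
python3 - <<'E'
from rig import arm
import cv2,numpy as np,pickle
print(arm.get_state())
d={}
for n in ("side","top"):
    s=arm.snapshot(n); d[n]=s
    cv2.imwrite(f"pics/{n}0.png",s["frame"][:,:,::-1])
    print(n,s["fov_y"],s["cx"],s["cy"],s["distortion"],s["R"],s["t"])
pickle.dump(d,open("s0.pkl","wb"))
E
```

```text
pics
{'t': 0.0, 'q': array([-1.28767615,  0.60015214, -0.00256577,  1.60013273,  0.00179795,
        0.94284702, -0.07978788]), 'qd': array([ 0.00028783,  0.00095553,  0.00207407, -0.00117076,  0.00019698,
       -0.00077992, -0.00132371]), 'tau': array([-2.55979263e-03, -7.76436210e+01,  1.56429783e+00, -2.58035606e+01,
        1.23566357e-02,  8.77440849e-03,  9.15966098e-06]), 'position': array([0.25510231, 0.67809275, 0.19739611]), 'eef_rot': array([-7.46512889e-05,  1.78897758e-01,  9.83867370e-01, -7.64835922e-04]), 'force': array([-0.0415619 , -0.13473535, -0.2235589 ]), 'ft_torque': array([ 0.01238726,  0.01829902, -0.00059416]), 'gripper_width': 0.08585313776293857}
side 49.644471607333124 324.5409241222676 199.515031097391 [-0.05676401  0.          0.          0.          0.        ] [[ 0.82259696 -0.56831169  0.01886935]
 [-0.37298975 -0.56433324 -0.73648262]
 [ 0.42920028  0.59879029 -0.67619324]] [-0.40738873  0.30191078  1.18747259]
top 51.26297406265258 323.1440425147825 200.0536840368731 [-0.10484328  0.          0.          0.          0.        ] [[ 0.0231299  -0.99928759  0.02982158]
 [-0.9817233  -0.02833954 -0.18819203]
 [ 0.18890309 -0.02492367 -0.98167939]] [-0.04407804  0.52454218  1.24226667]
```

View pics/side0.png

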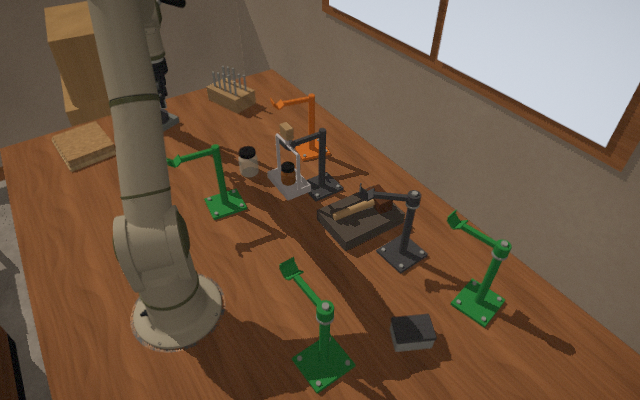

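View pics/top0.png

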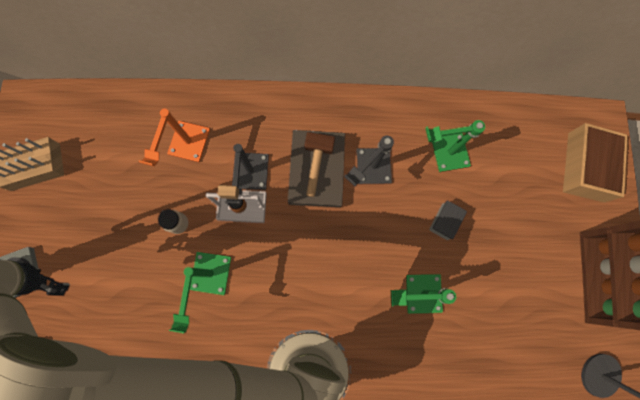

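The side view shows the tray (290,165) on a dark fixed stand (322,160), and a dark hub-topped stand at (408,225). In the top view these are at (240,195) and (375,165).
- **Fixed-hook candidates:** dark (250,170), orange (185,140) and green (210,275). The dark one fits because it carries the tray.
- **Swing-arm candidates:** dark (375,165), green (452,145) and green (425,295). The dark one fits because it isn't green and stands beside the slab.

Next I enlarge the crops to confirm.

Run:
```python
import pickle,cv2,numpy as np
d=pickle.load(open("s0.pkl","rb"))
a=d["top"]["frame"][110:240,150:420,::-1]
cv2.imwrite("pics/topc.png",cv2.resize(a,None,fx=2.9,fy=2.9,interpolation=cv2.INTER_CUBIC))
a=d["side"]["frame"][110:280,230:450,::-1]
cv2.imwrite("pics/sidec.png",cv2.resize(a,None,fx=3.5,fy=3.5,interpolation=cv2.INTER_CUBIC))
```

```text
(no output)
```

View pics/topc.png

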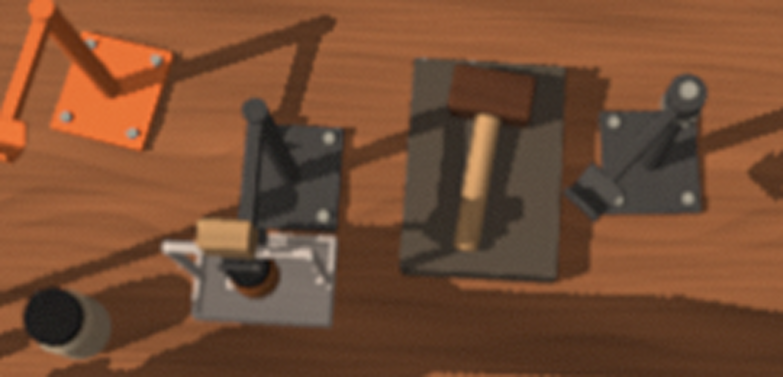

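View pics/sidec.png

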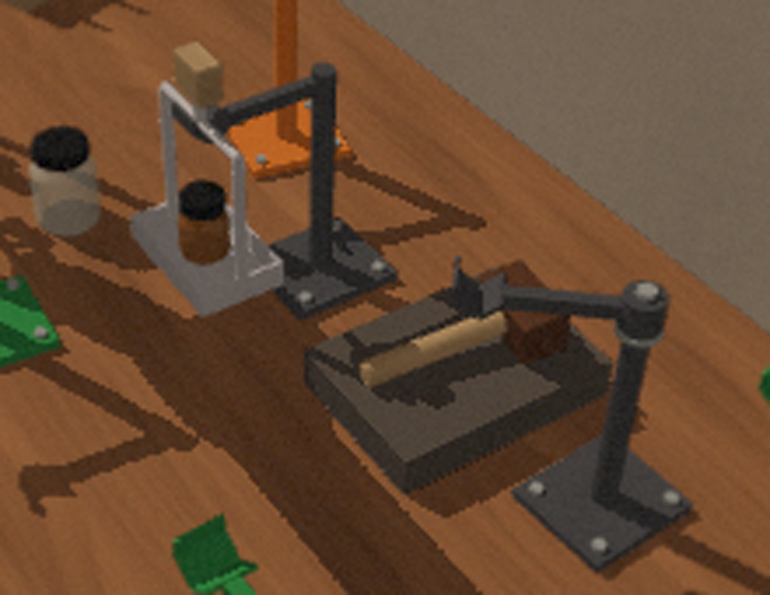

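Both dark stands are confirmed: the tray's grip is at top crop (225,235), the swing hub at (687,90), and its hook at (597,190). Next I triangulate them.

```bash
cat > h.py <<'E'
import numpy as np,cv2
def K(s):
    f=200/np.tan(np.radians(s["fov_y"])/2); return np.array([[f,0,s["cx"]],[0,f,s["cy"]],[0,0,1]])
def ray(s,u):
    p=cv2.undistortPoints(np.array([[u]],float),K(s),np.array(s["distortion"])).ravel()
    R=np.array(s["R"]);return -R.T@np.array(s["t"]),R.T@np.array([p[0],p[1],1])
def plane(s,u,z):
    o,d=ray(s,u);return o+d*(z-o[2])/d[2]
def tri(sa,ua,sb,ub):
    o,d=ray(sa,ua);p,e=ray(sb,ub)
    k=np.linalg.lstsq(np.c_[d,-e],p-o,rcond=None)[0]
    a=o+d*k[0];b=p+e*k[1];return (a+b)/2,np.linalg.norm(a-b)
def proj(s,X):
    R=np.array(s["R"]);return cv2.projectPoints(np.array(X,float).reshape(-1,1,3),cv2.Rodrigues(R)[0],np.array(s["t"]),K(s),np.array(s["distortion"]))[0].reshape(-1,2)
E
python3 - <<'E'
import pickle;from h import *
np.set_printoptions(precision=4,suppress=True)
d=pickle.load(open("s0.pkl","rb"));T,S=d["top"],d["side"]
tc=lambda x,y:(x/2.9+150,y/2.9+110); sc=lambda x,y:(x/3.5+230,y/3.5+110)
print("hub",plane(T,tc(687,90),.257),plane(S,sc(648,292),.257),tri(T,tc(687,90),S,sc(648,292)))
print("bolts",[plane(T,tc(*p),.014) for p in((613,121),(687,199))])
print("boltsS",[plane(S,sc(*p),.014) for p in((536,488),(672,498),(599,546))])
for p in((600,115),(605,212),(700,211)): print("plate T",plane(T,tc(*p),.012))
print("lip T",[plane(T,tc(*p),.257) for p in((570,189),(597,216),)])
print("grip T",[plane(T,tc(*p),.305) for p in((199,220),(250,222),(198,249),(251,250))])
print("grip S",[plane(S,sc(*p),.305) for p in((174,52),(197,43),(221,67),(200,80))])
print("fpost",plane(T,tc(256,110),.25),plane(S,sc(323,71),.25),tri(T,tc(256,110),S,sc(323,71)))
print("fbolts",[plane(T,tc(*p),.014) for p in((329,137),(323,215))],[plane(S,sc(*p),.014) for p in((378,268),(306,298))])
print("mallet head",[plane(T,tc(*p),.093) for p in((453,68),(535,75),(530,122),(448,112))])
print("rivet",plane(T,tc(53,317),.1),plane(S,sc(60,148),.1))
print("tray bottom T", [plane(T,tc(*p),.098) for p in((192,320),(331,325),(333,235))])
E
```

```text
hub [ 0.6526 -0.1932  0.257 ] [ 0.6501 -0.2007  0.257 ] (array([ 0.656 , -0.1951,  0.2495]), np.float64(0.0016555118015152191))
bolts [array([ 0.6975, -0.153 ,  0.014 ]), array([ 0.6093, -0.2367,  0.014 ])]
boltsS [array([ 0.6065, -0.1593,  0.014 ]), array([ 0.6996, -0.2359,  0.014 ]), array([ 0.6091, -0.24  ,  0.014 ])]
plate T [ 0.7047 -0.1385  0.012 ]
plate T [ 0.592  -0.1448  0.012 ]
plate T [ 0.5965 -0.2517  0.012 ]
lip T [array([ 0.5542, -0.0853,  0.257 ]), array([ 0.5298, -0.1101,  0.257 ])]
grip T [array([0.505 , 0.2375, 0.305 ]), array([0.5045, 0.1934, 0.305 ]), array([0.4796, 0.2365, 0.305 ]), array([0.48 , 0.191, 0.305])]
grip S [array([0.4778, 0.2266, 0.305 ]), array([0.5021, 0.228 , 0.305 ]), array([0.4998, 0.1839, 0.305 ]), array([0.4743, 0.1766, 0.305 ])]
fpost [0.6226 0.2052 0.25  ] [0.618  0.1988 0.25  ] (array([0.6241, 0.2066, 0.2436]), np.float64(0.0011618089422967993))
fbolts [array([0.6686, 0.166 , 0.014 ]), array([0.5788, 0.1679, 0.014 ])] [array([0.6646, 0.1602, 0.014 ]), array([0.5769, 0.1627, 0.014 ])]
mallet head [array([0.7258, 0.028 , 0.093 ]), array([ 0.7209, -0.0598,  0.093 ]), array([ 0.6682, -0.0554,  0.093 ]), array([0.6765, 0.0317, 0.093 ])]
rivet [0.4446 0.4287 0.1   ] [0.4403 0.4157 0.1   ]
tray bottom T [array([0.4462, 0.2855, 0.098 ]), array([0.4452, 0.1433, 0.098 ]), array([0.5388, 0.1458, 0.098 ])]
```

The two views agree to within a few mm:
- Hub is at about (0.653, -0.195), and the stand's yaw is about 2.4°.
- The arm is at about 0.81 rad.
- The grip is at about (0.490, 0.210, 0.285).

First move: raise with the fingers closed, then travel over to the pushing side of the bar.

Emit:
jog_arm --steps "0 0 40 0 0 0 0; 0 0 80 0 0 0 0; 0 0 120 0 0 0 0; 0 0 160 0 0 0 0; 0 0 200 0 0 0 0; 0 0 220 0 0 0 0; 17 -36 220 0 0 0 0; 34 -72 220 0 0 4 0; 51 -108 220 0 0 8 0; 68 -144 220 0 0 12 0; 85 -180 220 0 0 16 0; 102 -216 220 0 0 20 0"

```text
t: 1.1
position: [0.3577, 0.4605, 0.4179]
eef_rot: [-0.0, 0.004, 1.0, -0.0]
force: [0.9, 0.4, 0.7]
gripper_width: -0.0003
```

Emit:
jog_arm --steps "17 -36 0 0 0 0 0; 34 -72 0 0 0 0 0; 51 -108 0 0 0 0 0; 68 -144 0 0 0 0 0; 85 -180 0 0 0 0 0; 102 -216 0 0 0 0 0; 119 -252 0 0 0 0 0; 136 -288 0 0 0 0 0; 153 -324 0 0 0 0 0; 170 -360 0 0 0 0 0; 187 -396 0 0 0 0 0; 204 -432 0 0 0 0 0"

```text
t: 2.1
position: [0.5615, 0.0286, 0.4182]
eef_rot: [-0.0, 0.005, 1.0, 0.0]
force: [0.8, 0.3, 0.1]
gripper_width: 0.0003
```

Emit:
jog_arm --steps "16 -34 0 0 0 0 0; 32 -67 0 0 0 0 0; 48 -100 0 0 0 0 0; 64 -134 0 0 0 0 0; 64 -134 -40 0 0 0 0; 64 -134 -80 0 0 0 0; 64 -134 -120 0 0 0 0; 64 -134 -120 0 0 0 0"

```text
t: 2.77
position: [0.6211, -0.1025, 0.2906]
eef_rot: [-0.006, 0.005, 1.0, 0.0]
force: [-1.7, 1.3, -1.2]
gripper_width: -0.0003
```

```bash
cat > look.py <<'E'
import sys,pickle;from h import *
from rig import arm
tag=sys.argv[1];d={}
for n in("top","side"): d[n]=arm.snapshot(n)
st=arm.get_state();p=st["position"]
print(st["t"],p,st["force"],st["ft_torque"],st["gripper_width"])
pickle.dump(d,open(tag+".pkl","wb"))
ims=[]
for n,(x,y,w,h) in(("top",(150,110,270,130)),("side",(230,90,240,180))):
    a=d[n]["frame"][y:y+h,x:x+w,::-1].copy()
    u=proj(d[n],p)[0];print(n,"TCP px",u.round(1))
    f=2.9 if n=="top" else 3.3
    a=cv2.resize(a,None,fx=f,fy=f,interpolation=cv2.INTER_CUBIC)
    cv2.circle(a,(int((u[0]-x)*f),int((u[1]-y)*f)),2,(0,0,255),-1)
    cv2.imwrite(f"pics/{tag}_{n}.png",a)
E
python3 look.py s1
```

```text
2.8667 [ 0.62491062 -0.10331789  0.29805106] [-0.40654416 -0.05763887  0.86926285] [ 0.03447949 -0.07558827  0.03921285] -0.00013117770794357646
top TCP px [355.2 144.8]
side TCP px [386.5 166.1]
```

View pics/s1_top.png

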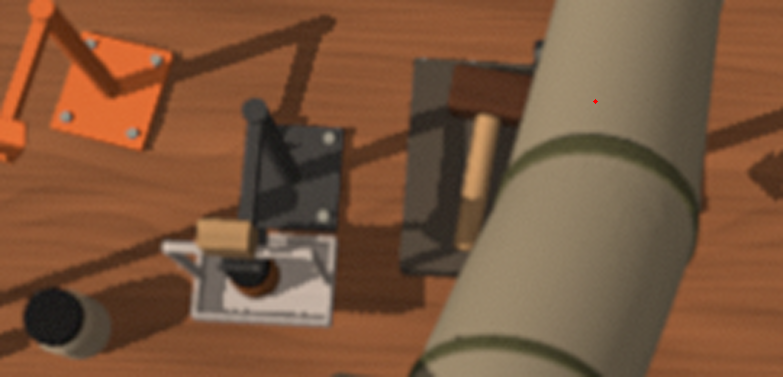

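View pics/s1_side.png

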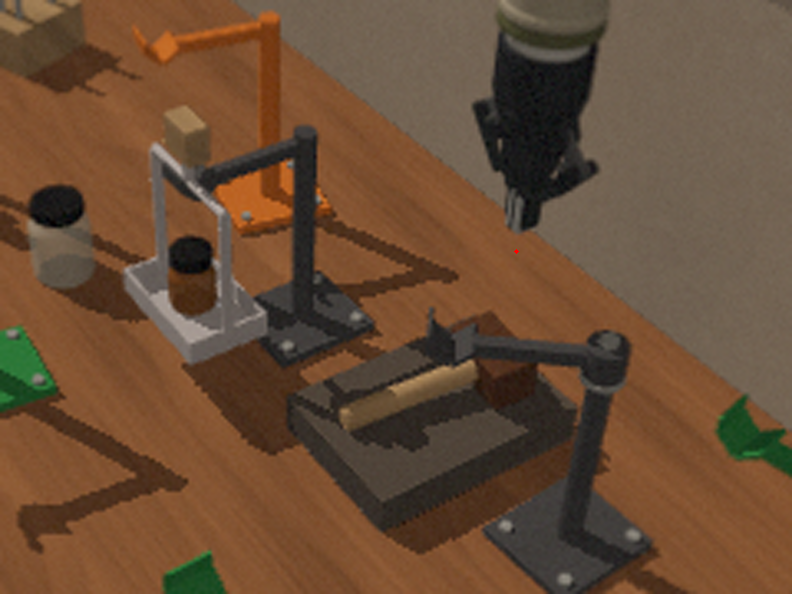

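The side view shows the fingertip near crop (520,230), about 6 px above the projected TCP (516,251). I look again with the arm at rest.

```bash
python3 look.py s2
python3 - <<'E'
import pickle;from h import *
s=pickle.load(open("s2.pkl","rb"))["side"]
a=s["frame"][90:200,340:440,::-1];cv2.imwrite("pics/s2z.png",cv2.resize(a,None,fx=5.4,fy=5.4,interpolation=cv2.INTER_CUBIC))
E
```

```text
2.9667 [ 0.62663017 -0.10366717  0.30084959] [-1.15212616 -0.69932426 -0.12396932] [ 0.04157686 -0.03041391 -0.08538337] 1.1959964739731285e-06
top TCP px [355.5 143.9]
side TCP px [387.1 165.1]
```

View pics/s2z.png

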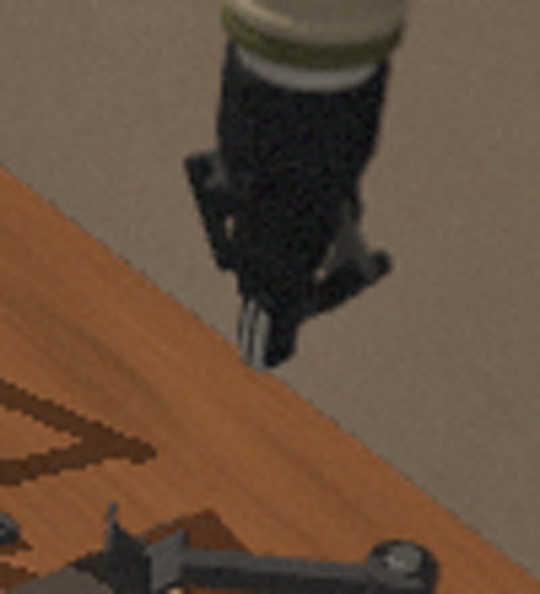

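Emit:
jog_arm --steps "0 0 -40 0 0 0 0; 0 0 -75 0 0 0 0; 0 0 -92 0 0 0 0; 0 0 -92 0 0 0 0"

```text
t: 3.3
position: [0.6248, -0.1029, 0.2052]
eef_rot: [-0.001, 0.005, 1.0, 0.0]
force: [0.1, 0.2, -0.3]
gripper_width: -0.0001
```

```bash
python3 look.py s3
```

```text
3.4 [ 0.62667312 -0.10360375  0.208505  ] [-0.06199764  0.31064151 -0.55304395] [-0.0189486   0.01458703 -0.02298683] -0.00015510524894670155
top TCP px [351.9 154.4]
side TCP px [383.4 190.2]
```

View pics/s3_side.png

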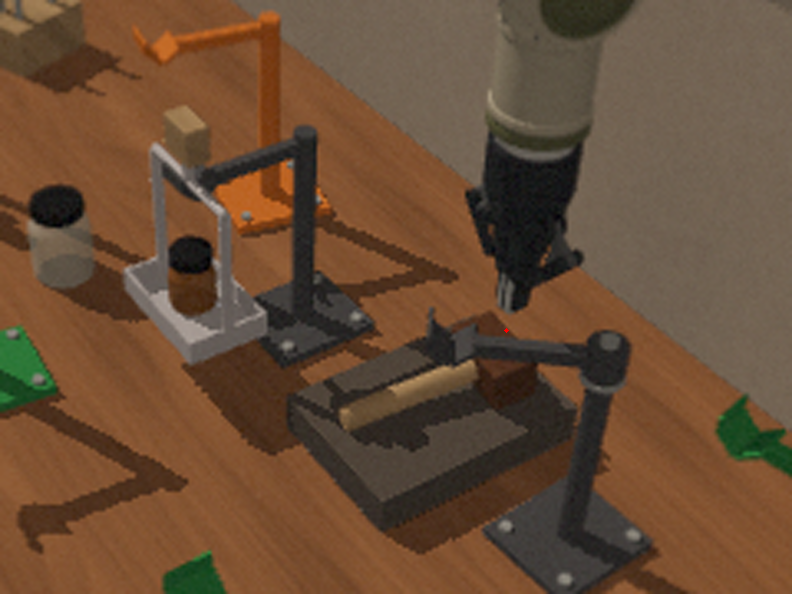

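The offset stays constant at about 7 px, so the visible tip may be about 15 mm above the reported TCP. The bar overlap is fine in either case. I start the guarded push.

Emit:
jog_arm --steps "-5 -6 -3 0 0 0 0; -10 -11 -4 0 0 0 0; -15 -17 -4 0 0 0 0; -20 -22 -4 0 0 0 0; -22 -24 -4 0 0 0 0; -24 -26 -4 0 0 0 0; -26 -27 -4 0 0 0 0; -28 -29 -4 0 0 0 0; -30 -31 -4 0 0 0 0; -32 -32 -4 0 0 0 0; -33 -34 -4 0 0 0 0; -35 -36 -4 0 0 0 0"

```text
t: 4.4
position: [0.5922, -0.1394, 0.2033]
eef_rot: [0.002, 0.005, 1.0, -0.0]
force: [5.0, 2.1, 5.8]
gripper_width: -0.0001
```

```bash
python3 look.py s4
```

```text
4.5 [ 0.59162481 -0.13988927  0.2032623 ] [ 4.15507557 -0.08575057  6.37395186] [ 0.02030509 -0.76272719 -0.03313095] 3.423970380833652e-05
top TCP px [364.6 167.5]
side TCP px [382.1 203.2]
```

View pics/s4_side.png

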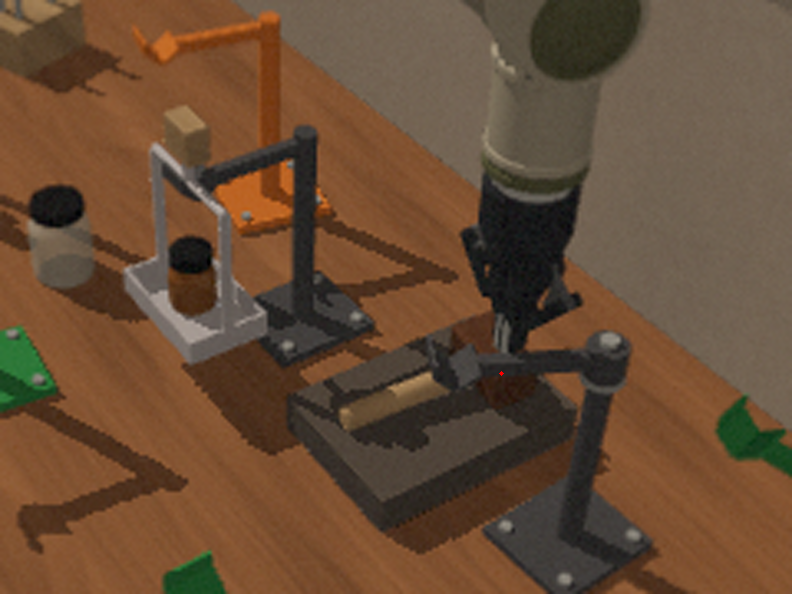

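Contact made: the bar is moving with about 5 N on the fingers. I carry on around the arc.

Emit:
jog_arm --steps "-1 -2 1 0 0 0 0; -2 -3 1 0 0 0 0; -3 -4 1 0 0 0 0; -4 -5 1 0 0 0 0; -5 -6 1 0 0 0 0; -6 -8 1 0 0 0 0; -7 -9 1 0 0 0 0; -8 -11 1 0 0 0 0; -9 -12 1 0 0 0 0; -10 -14 1 0 0 0 0; -11 -15 1 0 0 0 0; -12 -17 1 0 0 0 0"

```text
t: 5.5
position: [0.5788, -0.1562, 0.2036]
eef_rot: [0.001, 0.005, 1.0, 0.0]
force: [4.3, 2.8, 4.4]
gripper_width: -0.0
```

Emit:
jog_arm --steps "-1 -2 0 0 0 0 0; -2 -3 0 0 0 0 0; -2 -5 0 0 0 0 0; -3 -6 0 0 0 0 0; -3 -8 0 0 0 0 0; -4 -9 0 0 0 0 0; -4 -11 0 0 0 0 0; -5 -12 0 0 0 0 0; -5 -12 0 0 0 0 0"

```text
t: 6.25
position: [0.5733, -0.1684, 0.2036]
eef_rot: [0.0, 0.005, 1.0, 0.0]
force: [3.6, 1.9, 6.4]
gripper_width: -0.0003
```

```bash
python3 look.py s5
```

```text
6.35 [ 0.57326629 -0.16844349  0.20355915] [3.69101955 2.03387119 6.18439472] [ 0.36512031 -0.66121874  0.09738815] 0.00016397197165382257
top TCP px [374.9 174.2]
side TCP px [383.7 211.5]
```

View pics/s5_side.png

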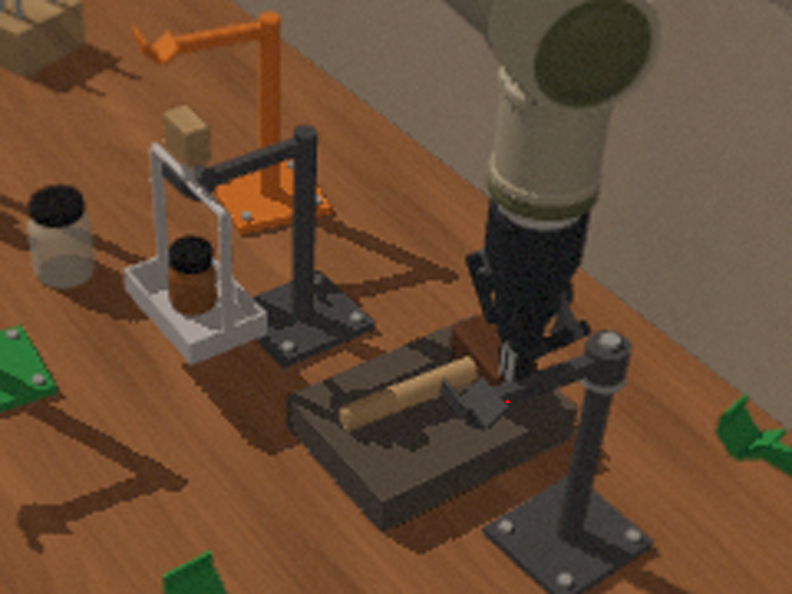

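Emit:
jog_arm --steps "0 -2 1 0 0 0 0; 1 -3 1 0 0 0 0; 2 -5 1 0 0 0 0; 2 -6 1 0 0 0 0; 2 -7 1 0 0 0 0; 2 -9 1 0 0 0 0; 2 -10 1 0 0 0 0; 2 -11 1 0 0 0 0; 2 -12 1 0 0 0 0"

```text
t: 7.1
position: [0.573, -0.18, 0.2036]
eef_rot: [-0.002, 0.005, 1.0, 0.001]
force: [-3.9, 4.4, 4.3]
gripper_width: -0.0002
```

```bash
python3 look.py s6
```

```text
7.2 [ 0.57295509 -0.18018071  0.20361683] [-4.1710565   3.97957154  3.08146714] [0.74953431 0.75692048 0.00559448] 0.00018722918352092878
top TCP px [379.1 174.4]
side TCP px [386.4 214. ]
```

View pics/s6_side.png

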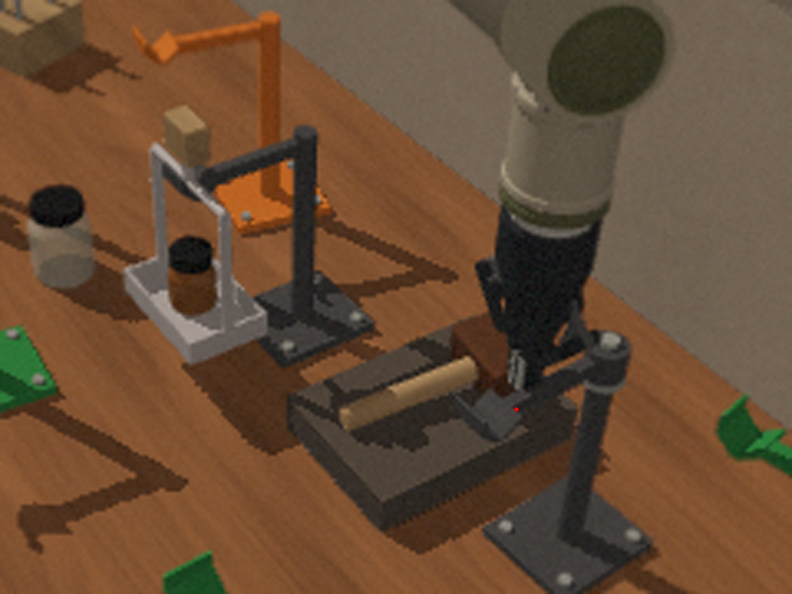

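View pics/s6_top.png

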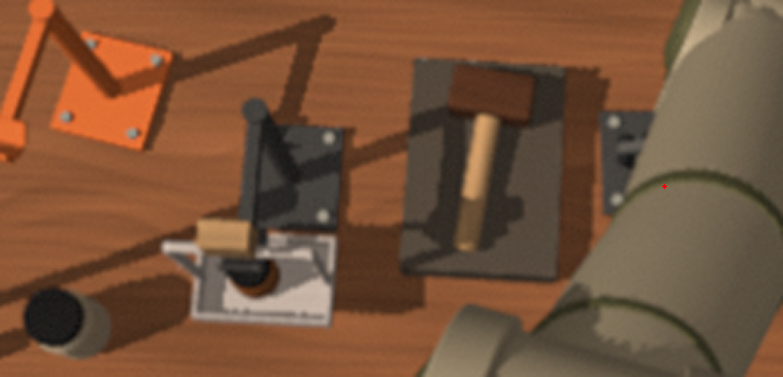

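Emit:
jog_arm --steps "0 -1 0 0 0 0 0; 0 -2 0 0 0 0 0; 0 -3 0 0 0 0 0; 0 -4 0 0 0 0 0; 0 -5 0 0 0 0 0; 0 -6 0 0 0 0 0; 0 -7 0 0 0 0 0; 0 -8 0 0 0 0 0; 0 -8 0 0 0 0 0"

```text
t: 7.95
position: [0.5727, -0.1838, 0.2036]
eef_rot: [-0.003, 0.004, 1.0, 0.003]
force: [-4.7, 16.5, 8.8]
gripper_width: -0.0001
```

Run:
```python
import pickle;from h import *
s=pickle.load(open("s6.pkl","rb"))["side"]
for X in((.523,-.2005,.235),(.653,-.195,.257)):
  print((proj(s,X)[0]-[230,90])*3.3)
```

```text
[489.65605102 420.42504069]
[608.74825214 336.15005746]
```

Side force jumped to 16.5 N and motion stalled, which looks like the stop. I retreat in +y and check.

Emit:
jog_arm --steps "0 4 0 0 0 0 0; 0 12 0 0 0 0 0; 0 30 0 0 0 0 0; 0 50 20 0 0 0 0; 0 60 60 0 0 0 40; 0 80 100 0 0 0 85; 0 110 140 0 0 0 85; 0 150 170 0 0 0 85; 0 190 175 0 0 0 85; 0 230 175 0 0 0 85; 0 260 175 0 0 0 85; -10 280 175 0 0 0 85"

```text
t: 8.95
position: [0.5656, 0.0966, 0.379]
eef_rot: [0.0, 0.003, 1.0, 0.0]
force: [0.2, 0.1, -0.2]
gripper_width: 0.0849
```

```bash
python3 look.py s7
```

```text
9.05 [0.5636997  0.09625822 0.3785431 ] [-1.086384    0.85741281  0.64532665] [-0.00237777 -0.02152929  0.00276318] 0.08485132433270347
top TCP px [273.7 156.2]
side TCP px [327.6 114.9]
```

View pics/s7_side.png

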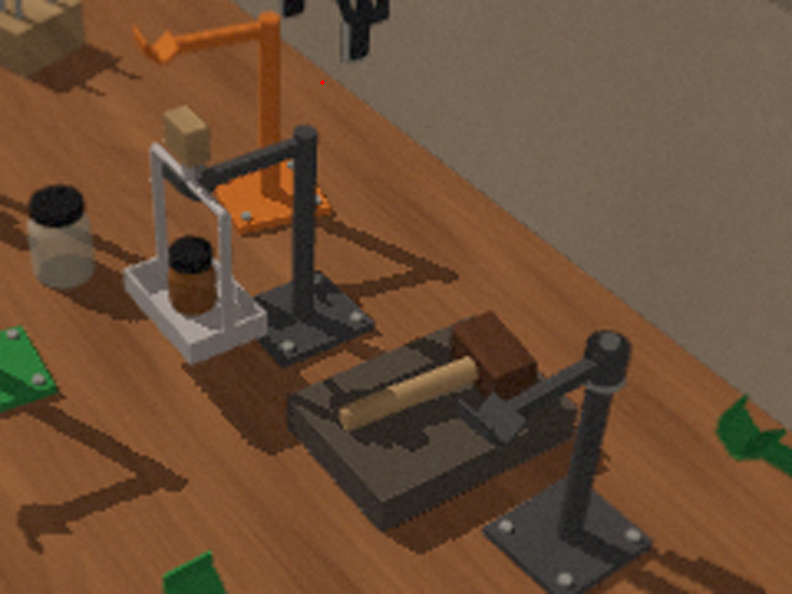

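View pics/s7_top.png

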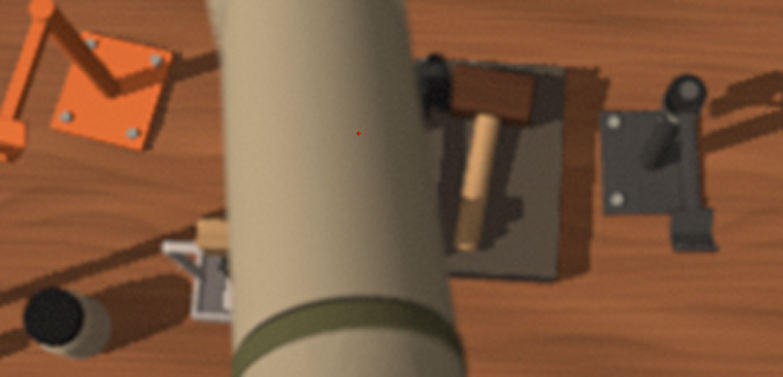

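The arm now points straight at the robot, with the hook at side crop (490,420) where the prediction was (490,420). Before the grasp I check the camera bias (tip offset, T/S disagreement) against the robot base, and measure the hook and grip.

Run:
```python
import pickle;from h import *
np.set_printoptions(precision=4,suppress=True)
d=pickle.load(open("s7.pkl","rb"));T,S=d["top"],d["side"]
tc=lambda x,y:(x/2.9+150,y/2.9+110); sc=lambda x,y:(x/3.3+230,y/3.3+90)
print("base S",proj(S,(0,0,0)),"T",proj(T,(0,0,0)))
print("slab T",[plane(T,tc(*p),.045) for p in((415,60),(565,68),(555,280),(402,272))])
print("slab S",[plane(S,sc(*p),.045) for p in((289,403),(381,503))])
print("lip T",[plane(T,tc(*p),.257) for p in((672,250),(714,250))],"strap in",[plane(T,tc(*p),.244) for p in((676,207),(711,211))])
print("hub",plane(T,tc(686,92),.257),plane(S,sc(608,342),.257))
print("lip S",[plane(S,sc(*p),.257) for p in((458,402),(500,441))])
print("hook S",[plane(S,sc(*p),.244) for p in((484,392),(527,429))])
for z in (.299,.305): print("grip S",z,[plane(S,sc(*p),z) for p in((165,112),(188,106),(209,129),(187,138))])
a=S["frame"][:130,200:360,::-1];cv2.imwrite("pics/s7z.png",cv2.resize(a,None,fx=4,fy=4,interpolation=cv2.INTER_CUBIC))
```

```text
base S [[177.7323 308.3131]] T [[308.632  372.7511]]
slab T [array([0.7512, 0.0715, 0.045 ]), array([ 0.7475, -0.0955,  0.045 ]), array([ 0.5076, -0.0878,  0.045 ]), array([0.5117, 0.0763, 0.045 ])]
slab S [array([0.5115, 0.0651, 0.045 ]), array([ 0.5083, -0.092 ,  0.045 ])]
lip T [array([ 0.5004, -0.1783,  0.257 ]), array([ 0.5016, -0.2167,  0.257 ])] strap in [array([ 0.5436, -0.1844,  0.244 ]), array([ 0.5409, -0.2169,  0.244 ])]
hub [ 0.6506 -0.1923  0.257 ] [ 0.6474 -0.2     0.257 ]
lip S [array([ 0.4993, -0.1867,  0.257 ]), array([ 0.4992, -0.2378,  0.257 ])]
hook S [array([ 0.5334, -0.1795,  0.244 ]), array([ 0.5347, -0.2305,  0.244 ])]
grip S 0.299 [array([0.4856, 0.2388, 0.299 ]), array([0.509 , 0.2359, 0.299 ]), array([0.5051, 0.1917, 0.299 ]), array([0.4804, 0.19  , 0.299 ])]
grip S 0.305 [array([0.4811, 0.2305, 0.305 ]), array([0.5043, 0.2277, 0.305 ]), array([0.5004, 0.1838, 0.305 ]), array([0.476 , 0.1822, 0.305 ])]
```

View pics/s7z.png

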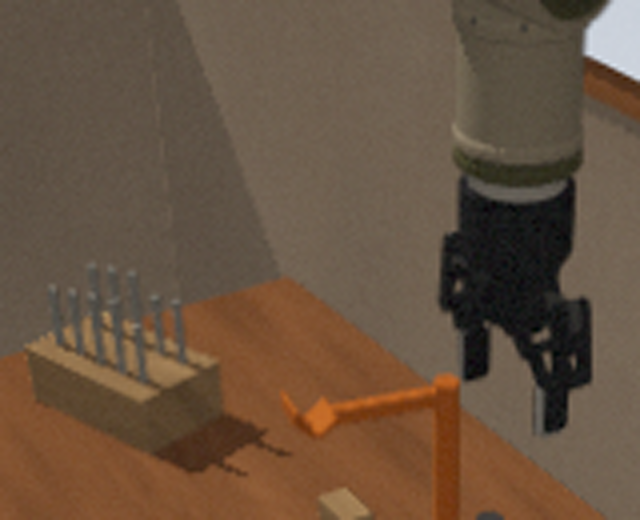

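The slab, hub and grip agree between views to within a few mm, with a slight height bias in the side view. The visible fingertips sit higher than the TCP, and the open pads swing back. I line up over the grip with the jaws along y and check visually on the way down.

Emit:
jog_arm --steps "-18 29 0 0 0 0 85; -36 58 0 0 0 0 85; -54 87 0 0 0 0 85; -72 116 0 0 0 0 85; -72 116 -25 0 0 0 85; -72 116 -48 0 0 0 85; -72 116 -48 0 0 0 85"

```text
t: 9.63
position: [0.4913, 0.2058, 0.3274]
eef_rot: [-0.003, 0.005, 1.0, -0.002]
force: [-0.9, 0.3, -0.1]
gripper_width: 0.085
```

```bash
python3 look.py s8;python3 - <<'E'
import pickle;from h import *
s=pickle.load(open("s8.pkl","rb"))["side"]
a=s["frame"][40:200,230:390,::-1];cv2.imwrite("pics/s8z.png",cv2.resize(a,None,fx=3.7,fy=3.7,interpolation=cv2.INTER_CUBIC))
E
```

```text
9.7333 [0.49340318 0.20616528 0.33107363] [-0.2890339   0.27436582  0.63127198] [-0.01517987  0.0023874   0.00523414] 0.0852092530680749
top TCP px [228.8 188.5]
side TCP px [287.2 119. ]
```

View pics/s8z.png

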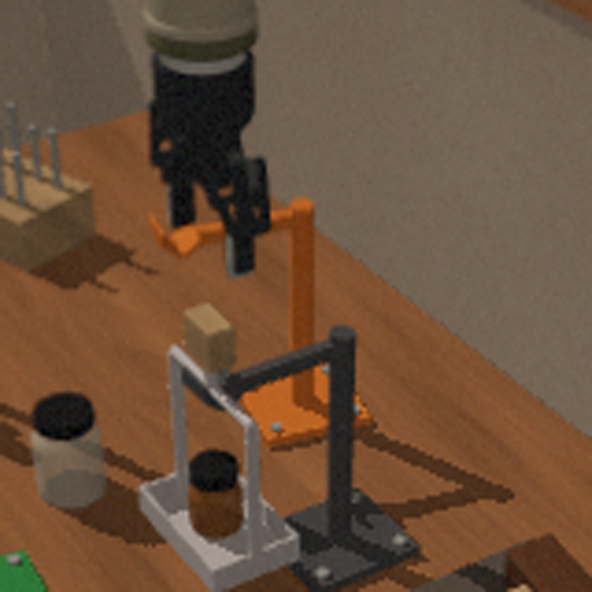

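View pics/s8_top.png

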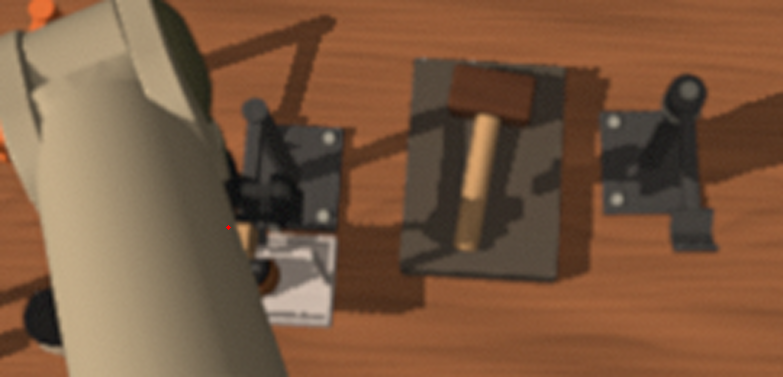

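In the side crop the tip midpoint is at about (211,248), well above the block top at (209,318). A TCP of about 0.25 gives a safe overlap under either reading of the tip height. I descend in stages.

Emit:
jog_arm --steps "0 3 -15 0 0 0 85; 0 6 -30 0 0 0 85; 0 6 -45 0 0 0 85; 0 6 -58 0 0 0 85; 0 6 -66 0 0 0 85; 0 6 -66 0 0 0 85; 0 6 -66 0 0 0 85"

```text
t: 10.32
position: [0.494, 0.2132, 0.2661]
eef_rot: [0.0, 0.006, 1.0, 0.0]
force: [0.3, -0.0, 0.6]
gripper_width: 0.085
```

```bash
python3 look.py s9;python3 - <<'E'
import pickle;from h import *
s=pickle.load(open("s9.pkl","rb"))["side"]
a=s["frame"][70:170,250:350,::-1];cv2.imwrite("pics/s9z.png",cv2.resize(a,None,fx=5.9,fy=5.9,interpolation=cv2.INTER_CUBIC))
E
```

```text
10.4167 [0.49404561 0.21354512 0.26640788] [-0.47193166 -0.76376516  0.04580359] [-0.03372971 -0.03934589 -0.00716035] 0.08515739283513056
top TCP px [230.8 193.6]
side TCP px [286.9 135.7]
```

View pics/s9z.png

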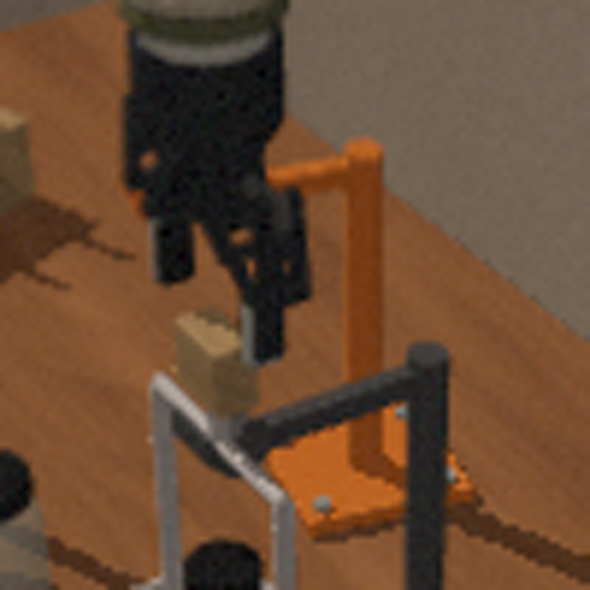

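Emit:
jog_arm --steps "-1 0 -8 0 0 0 85; -1 0 -16 0 0 0 85; -1 0 -16 0 0 0 85; -1 0 -16 0 0 0 85"

```text
t: 10.75
position: [0.4919, 0.2134, 0.2487]
eef_rot: [-0.001, 0.005, 1.0, -0.0]
force: [-0.1, 0.3, 0.4]
gripper_width: 0.085
```

```bash
python3 look.py s10;python3 - <<'E'
import pickle;from h import *
s=pickle.load(open("s10.pkl","rb"))["side"]
a=s["frame"][70:170,250:350,::-1];cv2.imwrite("pics/s10z.png",cv2.resize(a,None,fx=5.9,fy=5.9,interpolation=cv2.INTER_CUBIC))
E
```

```text
10.85 [0.49227496 0.21361795 0.24924064] [-0.01034689  0.55909613  0.35355871] [-0.01696605 -0.02775462 -0.03095857] 0.08560868622641044
top TCP px [231.9 195.6]
side TCP px [286.7 140.4]
```

View pics/s10z.png

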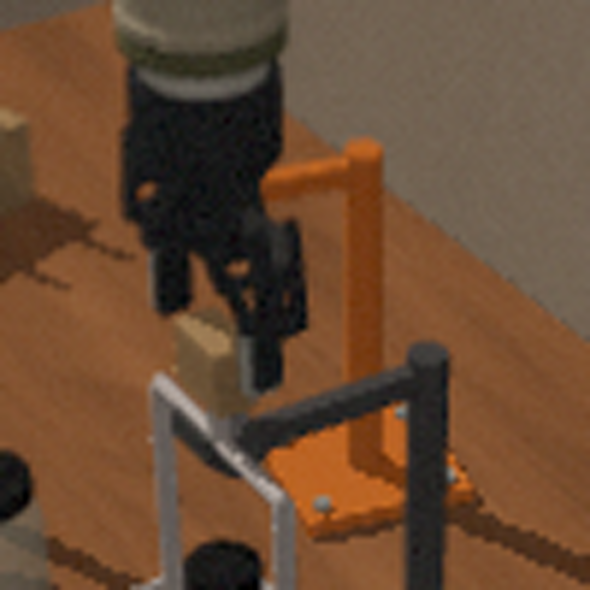

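Run:
```python
import pickle;from h import *
s=pickle.load(open("s10.pkl","rb"))["side"]
for z in(.262,.28,.295,.31): print(z,[((proj(s,(.492,y,z))[0]-[250,70])*5.9).round() for y in(.1635,.2635)])
print("block top",((proj(s,(.492,.2125,.305))[0]-[250,70])*5.9).round(),"bottom",((proj(s,(.492,.2125,.265))[0]-[250,70])*5.9).round(), "bar ends",[((proj(s,(.492,y,.235))[0]-[250,70])*5.9).round() for y in(.1485,.2765)])
```

```text
0.262 [array([265., 442.]), array([168., 352.])]
0.28 [array([264., 413.]), array([166., 324.])]
0.295 [array([263., 389.]), array([164., 300.])]
0.31 [array([262., 364.]), array([163., 276.])]
block top [213. 328.] bottom [216. 392.] bar ends [array([281., 498.]), array([158., 382.])]
```

The observed fingertips fit z≈0.293 (open). I lower 8 mm more and close on the block.

Emit:
jog_arm --steps "0 -1 -4 0 0 0 85; 0 -1 -8 0 0 0 85; 0 -1 -8 0 0 0 70; 0 -1 -8 0 0 0 60; 0 -1 -8 0 0 0 54; 0 -1 -8 0 0 0 50; 0 -1 -8 0 0 0 46; 0 -1 -8 0 0 0 43; 0 -1 -8 0 0 0 40; 0 -1 -8 0 0 0 40; 0 -1 -8 0 0 0 40" --grip_force 50

```text
t: 11.77
position: [0.4928, 0.2141, 0.2421]
eef_rot: [0.001, 0.005, 1.0, 0.001]
force: [-1.5, 5.9, 5.0]
gripper_width: 0.0454
```

```bash
python3 look.py s11;python3 - <<'E'
import pickle;from h import *
s=pickle.load(open("s11.pkl","rb"))["side"]
a=s["frame"][70:170,250:350,::-1];cv2.imwrite("pics/s11z.png",cv2.resize(a,None,fx=5.9,fy=5.9,interpolation=cv2.INTER_CUBIC))
E
```

```text
11.8667 [0.49280616 0.21413004 0.24208732] [-0.14095882  4.9388586   4.52754519] [ 1.23239436  0.14697426 -0.009568  ] 0.04542482862582653
top TCP px [232.2 195.9]
side TCP px [286.8 142.2]
```

View pics/s11z.png

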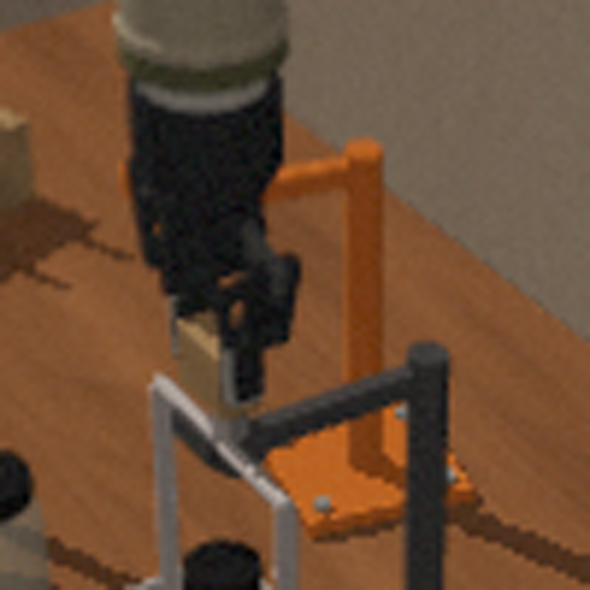

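The block is gripped at 45.4 mm. Before carrying the tray I check how close the green stands come to the corridor at x≈0.445.

Run:
```python
import pickle;from h import *
np.set_printoptions(precision=3,suppress=True)
d=pickle.load(open("s0.pkl","rb"));T=d["top"]
for n,p,z in(("gpost",(190,270),.25),("gtip",(181,328),.25),("gplate",(232,255),.012),("gplate",(205,253),.012),("g2tip",(393,297),.25),("g2hub",(449,297),.25),("g2plate",(408,275),.012),("g2plate",(442,275),.012)): print(n,plane(T,p,z))
```

```text
gpost [0.296 0.309 0.25 ]
gtip [0.151 0.322 0.25 ]
gplate [0.35  0.249 0.012]
gplate [0.354 0.334 0.012]
g2tip [ 0.242 -0.208  0.25 ]
g2hub [ 0.243 -0.354  0.25 ]
g2plate [ 0.302 -0.303  0.012]
g2plate [ 0.303 -0.412  0.012]
```

Emit:
jog_arm --steps "0 1 2 0 0 0 38; 0 1 4 0 0 0 38; 0 1 7 0 0 0 38; 0 1 11 0 0 0 38; 0 1 15 0 0 0 38; 0 1 18 0 0 0 38; 0 1 20 0 0 0 38; 0 1 21 0 0 0 38; 0 1 21 0 0 0 38" --grip_force 60

```text
t: 12.62
position: [0.4923, 0.2136, 0.2626]
eef_rot: [0.0, 0.005, 1.0, 0.0]
force: [-0.7, 0.1, -6.2]
gripper_width: 0.0449
```

```bash
python3 look.py s12
```

```text
12.7167 [0.49216119 0.21356822 0.26220977] [ 0.64251725  0.06860251 -6.06931491] [-0.04534963  0.02779838 -0.00928265] 0.04523022574753089
top TCP px [231.  194.6]
side TCP px [286.5 137. ]
```

View pics/s12_side.png

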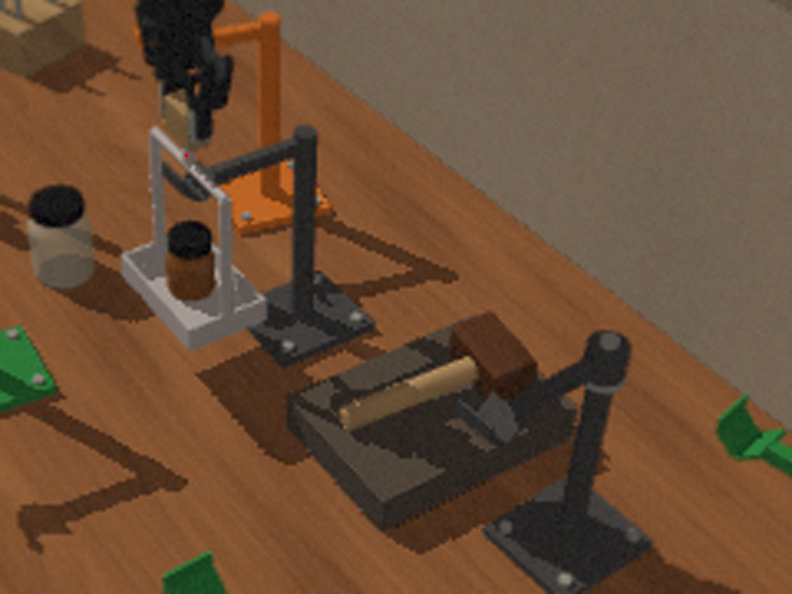

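The tray is free and level with 6.1 N on the tool, and the jar stands in it. The green stands are well outside the corridor. I raise it more, pull it towards the robot, then carry it across.

Emit:
jog_arm --steps "0 0 3 0 0 0 38; 0 0 8 0 0 0 38; 0 0 14 0 0 0 38; 0 0 20 0 0 0 38; 0 0 25 0 0 0 38; -2 0 28 0 0 0 38; -6 0 30 0 0 0 38; -12 0 30 0 0 0 38; -20 0 30 0 0 0 38; -28 0 30 0 0 0 38; -35 0 30 0 0 0 38; -40 0 30 0 0 0 38"

```text
t: 13.72
position: [0.4508, 0.2135, 0.2921]
eef_rot: [-0.0, 0.005, 1.0, -0.0]
force: [-0.1, 0.2, -6.2]
gripper_width: 0.0452
```

Emit:
jog_arm --steps "-3 0 0 0 0 0 38; -5 0 0 0 0 0 38; -6 -2 0 0 0 0 38; -6 -6 0 0 0 0 38; -6 -12 0 0 0 0 38; -6 -20 0 0 0 0 38; -6 -29 0 0 0 0 38; -6 -38 0 0 0 0 38; -6 -47 0 0 0 0 38; -6 -56 0 0 0 0 38; -6 -65 0 0 0 0 38; -6 -74 0 0 0 0 38"

```text
t: 14.72
position: [0.4463, 0.1385, 0.2923]
eef_rot: [0.0, 0.006, 1.0, 0.0]
force: [0.3, -0.3, -5.7]
gripper_width: 0.0451
```

Emit:
jog_arm --steps "0 -9 0 0 0 0 38; 0 -18 0 0 0 0 38; 0 -27 0 0 0 0 38; 0 -36 0 0 0 0 38; 0 -46 0 0 0 0 38; 0 -56 0 0 0 0 38; 0 -66 0 0 0 0 38; 0 -76 0 0 0 0 38; 0 -86 0 0 0 0 38; 0 -96 0 0 0 0 38; 0 -106 0 0 0 0 38; 0 -116 0 0 0 0 38"

```text
t: 15.72
position: [0.4463, 0.0226, 0.2923]
eef_rot: [0.0, 0.005, 1.0, 0.0]
force: [0.1, -0.5, -4.8]
gripper_width: 0.0447
```

Emit:
jog_arm --steps "0 -10 0 0 0 0 38; 0 -20 0 0 0 0 38; 0 -30 0 0 0 0 38; 0 -40 0 0 0 0 38; 0 -50 0 0 0 0 38; 0 -60 0 0 0 0 38; 0 -70 0 0 0 0 38; 0 -80 0 0 0 0 38; 0 -90 0 0 0 0 38; 0 -100 0 0 0 0 38; 0 -110 0 0 0 0 38; 0 -120 0 0 0 0 38"

```text
t: 16.72
position: [0.4462, -0.0974, 0.2923]
eef_rot: [0.0, 0.005, 1.0, -0.0]
force: [-0.6, -0.6, -6.0]
gripper_width: 0.0451
```

Emit:
jog_arm --steps "0 -10 0 0 0 0 38; 0 -20 0 0 0 0 38; 0 -30 0 0 0 0 38; 0 -40 0 0 0 0.5 38; 0 -50 0 0 0 1 38; 0 -60 0 0 0 1.5 38; 0 -70 0 0 0 2 38; 0 -80 0 0 0 2 38; 0 -89 0 0 0 2 38; 0 -95 0 0 0 2 38; 0 -98 0 0 0 2 38; 0 -99 0 0 0 2 38"

```text
t: 17.72
position: [0.4462, -0.1959, 0.2922]
eef_rot: [-0.0, -0.012, 1.0, -0.0]
force: [0.5, -0.2, -5.6]
gripper_width: 0.0449
```

```bash
python3 look.py s13
```

```text
17.8167 [ 0.44627729 -0.19523074  0.29218189] [ 0.53593417  0.97285151 -5.86924738] [-0.02992369  0.06260442 -0.01675813] 0.04510139268890496
top TCP px [390.8 214.8]
side TCP px [355.5 211.9]
```

View pics/s13_side.png

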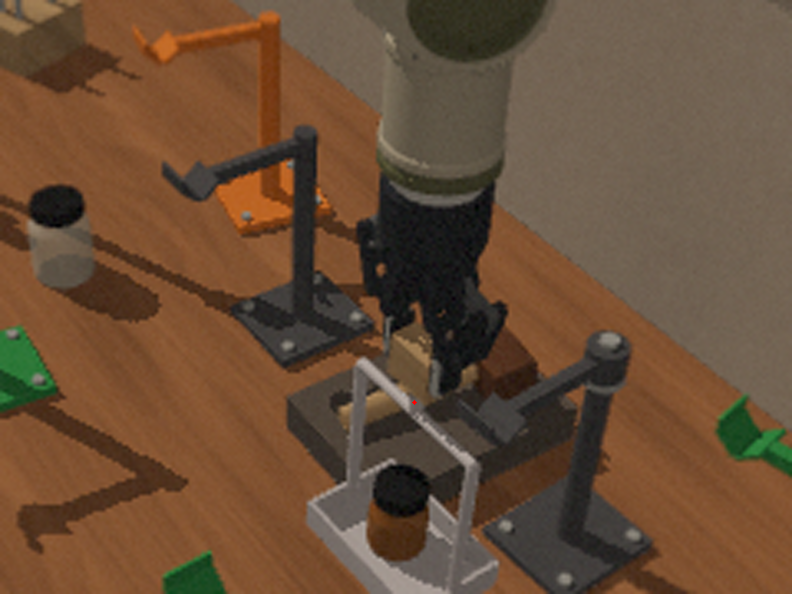

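View pics/s13_top.png

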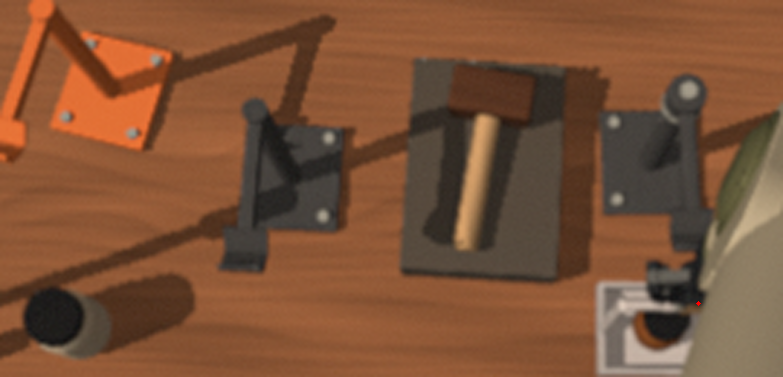

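The tray is level at the seat's y and the jar is upright. The fixed hook is now uncovered (top crop lip at about (243,269)), so I compute the hook-to-hook shift directly.

Run:
```python
import pickle;from h import *
np.set_printoptions(precision=4,suppress=True)
d=pickle.load(open("s13.pkl","rb"));T,S=d["top"],d["side"]
tc=lambda x,y:(x/2.9+150,y/2.9+110); sc=lambda x,y:(x/3.3+230,y/3.3+90)
P=lambda l,f,s,z:np.mean([plane(s,f(*p),z) for p in l],0)
f=P([(221,268),(265,270)],tc,T,.257);w=P([(672,250),(714,250)],tc,T,.257);print("T lip",f,w,w-f)
f=P([(227,229),(268,231)],tc,T,.244);w=P([(676,207),(711,211)],tc,T,.244);print("T inner",f,w,w-f)
f=P([(164,164),(200,198)],sc,S,.257);w=P([(458,402),(500,441)],sc,S,.257);print("S lip",f,w,w-f)
a=T["frame"][170:240,200:420,::-1];cv2.imwrite("pics/s13z.png",cv2.resize(a,None,fx=3.6,fy=3.6,interpolation=cv2.INTER_CUBIC))
```

```text
T lip [0.472 0.206 0.257] [ 0.501  -0.1975  0.257 ] [ 0.0291 -0.4035  0.    ]
T inner [0.5104 0.2067 0.244 ] [ 0.5423 -0.2007  0.244 ] [ 0.0318 -0.4074  0.    ]
S lip [0.4708 0.1867 0.257 ] [ 0.4992 -0.2122  0.257 ] [ 0.0284 -0.3989  0.    ]
```

View pics/s13z.png

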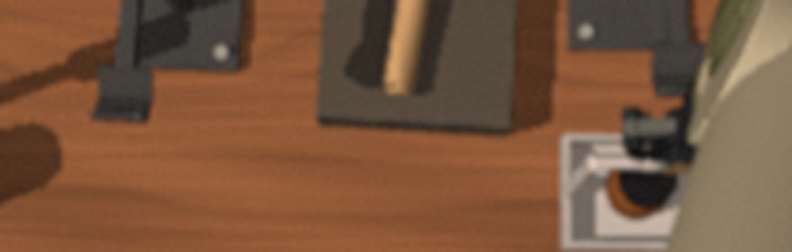

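The shift is +29 mm in x, with the seat y near -0.199. I move in +x over the hook.

Emit:
jog_arm --steps "2 -1 0 0 0 0 38; 6 -2 0 0 0 0 38; 12 -3 0 0 0 0 38; 20 -4 0 0 0 0 38; 29 -4 0 0 0 0 38; 38 -4 0 0 0 0 38; 47 -4 0 0 0 0 38; 56 -4 0 0 0 0 38; 64 -4 0 0 0 0 38; 70 -4 0 0 0 0 38; 74 -4 0 0 0 0 38; 76 -4 0 0 0 0 38"

```text
t: 18.82
position: [0.5229, -0.1994, 0.2921]
eef_rot: [-0.0, -0.012, 1.0, -0.0]
force: [1.3, 0.1, -5.1]
gripper_width: 0.0451
```

Emit:
jog_arm --steps "0 0 -1 0 0 0 38; 0 0 -4 0 0 0 38; 0 0 -8 0 0 0 38; 0 0 -13 0 0 0 38; 0 0 -18 0 0 0 38; 0 0 -22 0 0 0 38; 0 0 -25 0 0 0 38; 0 0 -26 0 0 0 38"

```text
t: 19.48
position: [0.522, -0.1993, 0.2656]
eef_rot: [-0.0, -0.012, 1.0, 0.0]
force: [-0.7, -0.2, -6.8]
gripper_width: 0.045
```

```bash
python3 look.py s14;python3 - <<'E'
import pickle;from h import *
s=pickle.load(open("s14.pkl","rb"))["side"]
a=s["frame"][150:290,320:460,::-1];cv2.imwrite("pics/s14z.png",cv2.resize(a,None,fx=4.2,fy=4.2,interpolation=cv2.INTER_CUBIC))
E
```

```text
19.5833 [ 0.52217233 -0.19946031  0.2660236 ] [ 0.79651879 -0.14979419 -5.6131416 ] [-0.06834391  0.01320973  0.00618835] 0.044923462213460996
top TCP px [390.3 187.6]
side TCP px [379.1 208.8]
```

View pics/s14z.png

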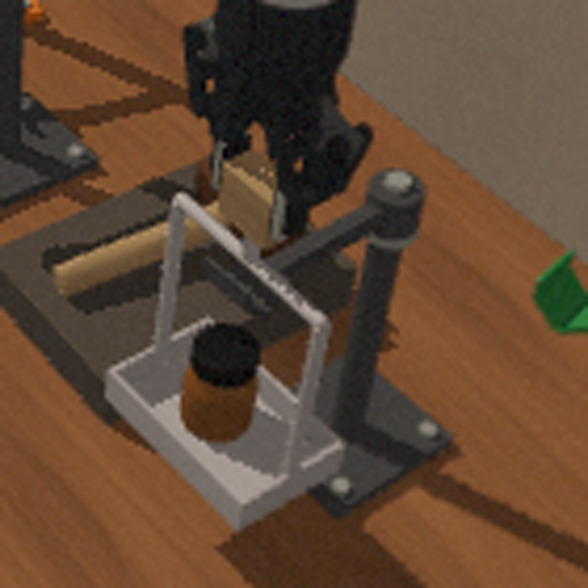

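The bar is over the hook and level with the jar upright. I lower the last ~24 mm slowly while watching the load.

Emit:
jog_arm --steps "0 0 -2 0 0 0 38; 0 0 -5 0 0 0 38; 0 0 -8 0 0 0 38; 0 0 -11 0 0 0 38; 0 0 -14 0 0 0 38; 0 0 -16 0 0 0 38; 0 0 -18 0 0 0 38; 0 0 -19 0 0 0 38; 0 0 -20 0 0 0 38; 0 0 -20 0 0 0 38"

```text
t: 20.42
position: [0.5222, -0.1994, 0.2461]
eef_rot: [-0.0, -0.012, 1.0, 0.0]
force: [-0.1, 0.1, -6.1]
gripper_width: 0.0452
```

Emit:
jog_arm --steps "0 0 -1 0 0 0 38; 0 0 -2 0 0 0 38; 0 0 -3 0 0 0 38; 0 0 -3 0 0 0 38; 0 0 -3 0 0 0 38"

```text
t: 20.83
position: [0.5224, -0.1994, 0.2433]
eef_rot: [0.0, -0.012, 1.0, -0.0]
force: [1.1, -0.6, -5.3]
gripper_width: 0.0452
```

Emit:
jog_arm --steps "0 0 -1 0 0 0 38; 0 0 -1 0 0 0 38; 0 0 -2 0 0 0 38; 0 0 -2 0 0 0 38; 0 0 -2 0 0 0 38"

```text
t: 21.25
position: [0.5232, -0.1996, 0.2421]
eef_rot: [0.001, -0.012, 1.0, -0.0]
force: [1.4, 1.1, 3.8]
gripper_width: 0.0451
```

```bash
python3 look.py s15;python3 - <<'E'
import pickle;from h import *
s=pickle.load(open("s15.pkl","rb"))["side"]
a=s["frame"][150:290,320:460,::-1];cv2.imwrite("pics/s15z.png",cv2.resize(a,None,fx=4.2,fy=4.2,interpolation=cv2.INTER_CUBIC))
E
```

```text
21.35 [ 0.52320599 -0.19964335  0.24204875] [2.15903175e+00 2.23136253e-03 5.88164054e+00] [ 0.06527313 -0.44084999  0.10541787] 0.0448868414214025
top TCP px [388.7 189.2]
side TCP px [378.5 215.3]
```

View pics/s15z.png

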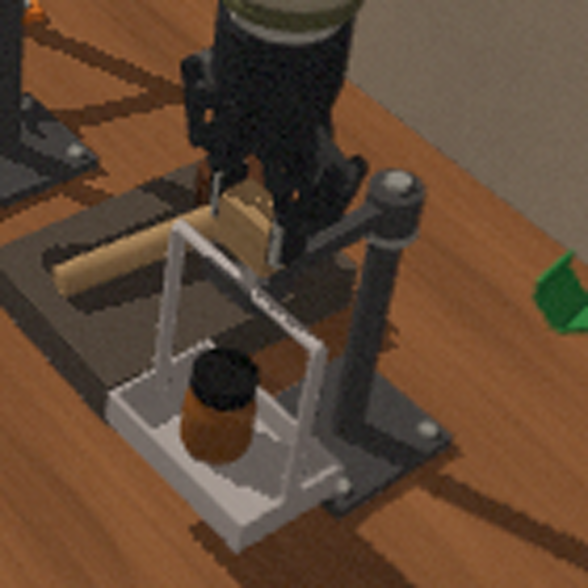

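The bar has seated at the same TCP height as on the fixed hook (0.242), with the load transferred. I ease 1 mm to relax, open gently, and then check before withdrawing.

Emit:
jog_arm --steps "1 0 1 0 0 0 38; 1 0 1 0 0 0 38; 1 0 1 0 0 0 45; 1 0 1 0 0 0 47; 1 0 1 0 0 0 50; 1 0 1 0 0 0 54; 1 0 1 0 0 0 60; 1 0 1 0 0 0 68; 1 0 1 0 0 0 78; 1 0 1 0 0 0 85; 1 0 1 0 0 0 85" --grip_force 20

```text
t: 22.27
position: [0.5233, -0.1994, 0.2423]
eef_rot: [0.0, -0.012, 1.0, 0.0]
force: [0.2, 0.7, -0.0]
gripper_width: 0.0851
```

```bash
python3 look.py s16;python3 - <<'E'
import pickle;from h import *
s=pickle.load(open("s16.pkl","rb"))["side"]
a=s["frame"][150:290,320:460,::-1];cv2.imwrite("pics/s16z.png",cv2.resize(a,None,fx=4.2,fy=4.2,interpolation=cv2.INTER_CUBIC))
E
```

```text
22.3667 [ 0.52326969 -0.19944309  0.24228188] [-0.58299794  0.22595692  0.70934087] [ 0.01838575  0.031545   -0.00616096] 0.08517215209376591
top TCP px [388.6 189.1]
side TCP px [378.5 215.1]
```

View pics/s16z.png

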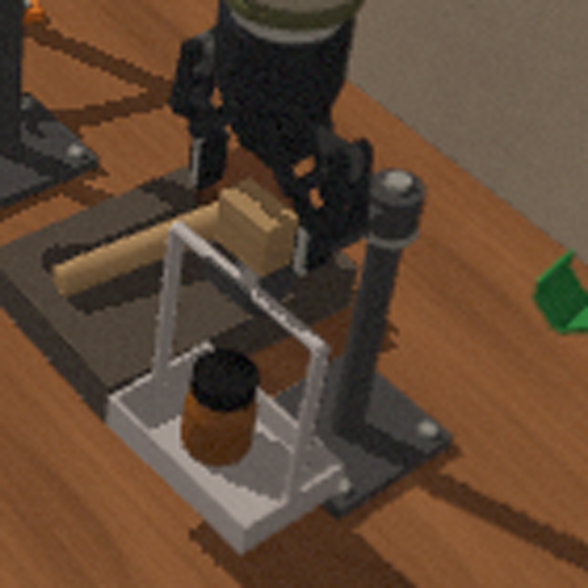

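Released, with zero force and the tray hanging still. I withdraw straight up and then away.

Emit:
jog_arm --steps "0 0 6 0 0 0 85; 0 0 16 0 0 0 85; 0 0 30 0 0 0 85; 0 0 50 0 0 0 85; 0 0 75 0 0 0 85; 0 0 105 0 0 0 85; 0 0 140 0 0 0 85; -10 40 160 0 0 0 85; -20 80 160 0 0 0 85; -30 120 160 0 0 0 85; -30 160 160 0 0 0 85; -30 200 160 0 0 0 85"

```text
t: 23.37
position: [0.4923, 0.0019, 0.404]
eef_rot: [0.001, -0.012, 1.0, 0.0]
force: [2.0, 0.1, -0.9]
gripper_width: 0.0852
```

Emit:
jog_arm --steps "0 40 0 0 0 0 85; 0 80 0 0 0 0 85; 0 110 0 0 0 0 85; 0 120 0 0 0 0 85; 0 120 0 0 0 0 85; 0 120 0 0 0 0 85"

```text
t: 23.87
position: [0.4933, 0.12, 0.4028]
eef_rot: [0.0, -0.012, 1.0, -0.0]
force: [0.3, -0.6, -0.5]
gripper_width: 0.0851
```

```bash
python3 look.py s17;python3 - <<'E'
import pickle;from h import *
s=pickle.load(open("s17.pkl","rb"))["side"]
a=s["frame"][150:290,320:460,::-1];cv2.imwrite("pics/s17z.png",cv2.resize(a,None,fx=4.2,fy=4.2,interpolation=cv2.INTER_CUBIC))
E
```

```text
23.9667 [0.49346599 0.11867094 0.4027484 ] [ 0.58219354 -0.39453587 -1.04811078] [-0.03684297 -0.10799105  0.07994075] 0.08499957628806029
top TCP px [261.4 182.7]
side TCP px [302.5 111. ]
```

View pics/s17z.png

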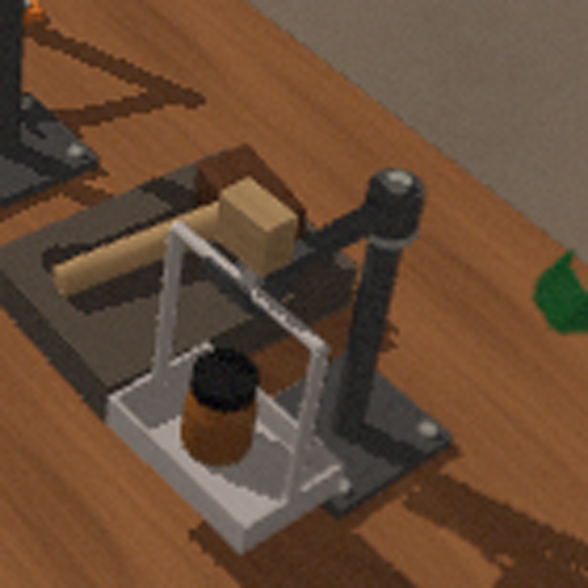

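View pics/s17_top.png

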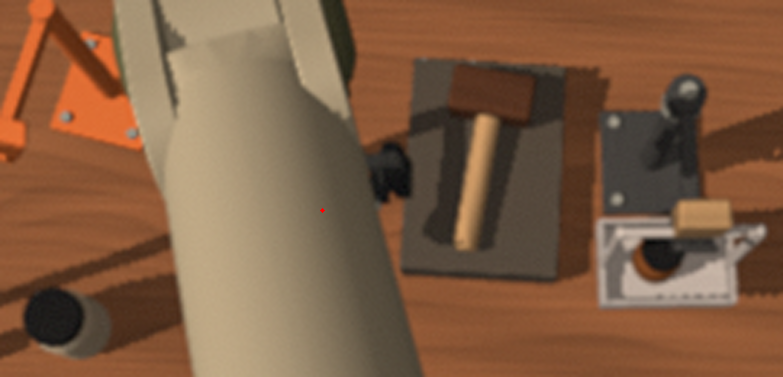

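The tray hangs level on the swing hook: grip at top crop (703,217), hub at (686,95). The mallet and rivet jar look unmoved. One numeric check, then I hand in.

Run:
```python
import pickle;from h import *
from rig import arm
np.set_printoptions(precision=4,suppress=True)
T=pickle.load(open("s17.pkl","rb"))["top"];T0=pickle.load(open("s0.pkl","rb"))["top"]
tc=lambda x,y:(x/2.9+150,y/2.9+110)
g=np.mean([plane(T,tc(*p),.305) for p in((675,203),(729,200),(732,230),(677,234))],0)
h=plane(T,tc(686,94),.257);print("grip",g,"hub",h,"dist",np.linalg.norm((g-h)[:2]),"dir deg",np.degrees(np.arctan2(*(g-h)[1::-1])))
for n,(x,y,w,hh) in dict(tin=(425,195,50,50),mallet=(300,130,40,65),rivet=(155,205,35,30)).items():
    print(n,"mean abs diff",np.abs(T["frame"][y:y+hh,x:x+w].astype(int)-T0["frame"][y:y+hh,x:x+w]).mean())
arm.job_done()
```

```text
grip [ 0.5209 -0.1977  0.305 ] hub [ 0.6487 -0.1923  0.257 ] dist 0.1279355308430959 dir deg -177.55307233337916
tin mean abs diff 16.297466666666665
mallet mean abs diff 7.008589743589743
rivet mean abs diff 4.613650793650794
the job is handed in; nothing more can be done
```

I swung the dark hook arm to its stop, lifted the tray off the fixed hook and hung it on the swing-arm hook. I then let go, moved clear and handed the job in at about 24 s.

**What the last checks showed:**
- **Arm at its stop:** during the push, motion stalled with 16.5 N sideways. In the final picture the line from post to grip runs at -177.6°, matching the stop direction I estimated from the base plate (about 182.4°).
- **Tray seated:** the grip is 128 mm from the post axis, against a nominal 130. The bar came to rest at the same tool height as on the fixed hook (0.242 m), and the force fell to zero on release.
- **Tray and jar:** both look level and upright in the last side view.

**What disagreed or stayed unclear:**
- **Fingertips:** in the side view they looked about 25–45 mm higher than the reported tool position. I never found out why, so I set the grasp height from the picture instead.
- **Cameras:** the two views also disagreed by about 6–7 mm in height.
- **Other bench objects:** the mallet and rivet jar look unmoved. The image difference was larger at the tin (16 grey levels). The robot never went near it, and I think the arm's changed shadow caused it, but I didn't check this separately.

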